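Move the row of crucibles to the cooling block in the same order

ROBOT

A 7-joint arm with a two-finger parallel gripper is mounted at the origin on a cart in front of the work surface, level with it; the furniture and walls round the work are solid. World frame = base frame: x ahead of the robot, y to its left, z up, the work surface at z = 0. Lengths are in mm, angles in degrees, forces in N, time in s.
With the tool pointing down it reaches from about 425 to 1025 mm from the base axis. Payload 9.4 kg.
Tool frame: the origin (TCP) lies midway between the tips of the shut fingers; the grasp point (between the pads) lies 19 mm behind it; z points along the fingers, y is the direction in which the jaws open and shut (so a half turn about z gives the same grasp; the last joint's range is limited). The gripper opens to 85 mm and grips with 20 to 120 N. Pads are 22 mm wide; open, the fingers measure 114 mm over their backs; the gripper's body (76 mm by 85 mm) begins 54 mm behind the grasp point. The pads swing forward as they close: fully open they stand 13 mm farther back than shut.
Start: joints at [-76.874, 34.337, -0.143, 91.639, 0.103, 54.024, -4.572], TCP at [218.27, 691.363, 231.275] pointing down, gripper open.
Joint ranges: [-147.43, 147.43], [-19.82, 112.94], [-74.19, 73.91], [6.32, 146.72], [-59.91, 239.91], [6.04, 106.73], [-150.56, 150.56]. Speed limits (degrees/s): [127.2, 127.2, 172.46, 172.46, 180, 180, 180].

INTERFACE

Orientations are given as [roll, pitch, yaw] about the fixed x, y, z axes, in that order (R = Rz(yaw) Ry(pitch) Rx(roll)).
In Python, from bench import ctrl, imaging, nets gives the robot as it stands.
- The arm moves only by the tool move_arm, never from a script. Its argument "deltas" is one flat list of numbers, 6 for each row, row after row: the shift along the world's x, y, z in mm, then the turn, a rotation vector about the world's x, y, z in degrees. In form: [tx, ty, tz, ax, ay, az, tx, ty, tz, ax, ay, az, ...]. A call has exactly 10 rows; each row shifts and turns the commanded pose from where the row before left it; what a row does not reach is not made up. A row lasts 1/12 s, in which the tool goes at most 41.7 mm and 7.16 degrees, less where a joint would pass 70% of its speed; a pose out of reach is approached as far as the arm can. A call with a gripper value outside its range is refused whole. "claw" is the gripper command: -1 is fully open, 1 is shut, values between are in proportion, set as the call begins (left out, the last holds). The fingers move at their own pace and stop on an object; "grip_force" is the grip in N (left out, the last holds). Time passes only in rows, so rows that do not move let the fingers close, or fill a call up. It gives the time, the measured TCP pose, the force and the opening at its end, in the units of the state.
- ctrl.get_obs(): the state, without advancing time (a new reading comes with each control period).
- imaging.grab_frame(name): name is "side" or "top" or "wrist"; returns a dict with "image" (480x640x3 uint8, blue, green, red), "camera_matrix" (3x3 intrinsics, pixels), "distortion" ([k1, k2, p1, p2, k3] as OpenCV has them; the pictures are not rectified), "rvec" (rotation vector, rad) and "tvec" (3), from world to camera coordinates, as OpenCV has them; the wrist camera has in their place "hand_eye" (4x4, takes a point from camera to tool coordinates, whose origin is the TCP and whose axes are the flange's). Camera axes: x right, y down, z forward; pixel columns grow to the right and rows downward; lengths in mm; the calibration is good to about 2 mm. A picture is of the moment at which its call begins: read the wrist's pose just before it. There is no depth.
- ctrl.hand_in(): hands the job in, once; it reports no verdict.
Trained networks look in the newest picture that a camera, given by its name, has taken for a name from the list of things; names that differ only in an ending like _2 or _b are one class to them, and where a whole thing is asked for, a point or a joint stands for the part that bears it (a point fixed in the world has none). Each returns a list of dicts, best first, with "score" (0 to 1); they miss things now and then, are a little off and sometimes report something else, mostly with a low value. They report only what shows in the picture. A call takes as long as a camera call. They do not tell look-alikes from the thing itself.
- nets.find_in(camera, target): "bbox" ([left, top, right, bottom] in pixels, round what is visible of it).
- nets.landmark_of(camera, target): "centre" ([column, row] in pixels: a listed point, or the origin of a listed thing).
The state is a dict: "time_s": time; "qpos": joint angles; "qvel": joint speeds; "tau": joint torques, N m; "eef_pos": TCP position; "eef_rot": TCP orientation; "wrist_force": force on the tool from outside, world axes, zero at the start; "wrist_torque": the same for the moment, N m; "grip_width": finger opening in mm.
Only numpy, scipy, OpenCV 4.12 (cv2) and the standard library are available. Lean on these libraries where they do the work, as an engineer would, in place of code of your own. Each camera call takes 0.05 s, during which the arm holds its last target. There are 200 camera calls.

TASK

Four empty porcelain crucibles, ignited to constant mass, have cooled on the steel furnace tray; they carry no marks, so only their order in the row tells them apart. Move them to the aluminium cooling block in the same order: the crucible next to the tray's wire handle goes into the well next to the blank crucible that already stands at one end of the block, the second into the next well and so on, each standing upright and fully down in its well. Porcelain chips, so never let a crucible fall or tip over, and leave the blank, the beaker and the glass dish where they are.

Things in the scene. Friction and masses are not known exactly. Their poses are not given: they have to be found in the camera images.
- crucible_1: White porcelain crucible, an open cup tapering from 39 mm across the rim to 22 mm across the foot, 30 mm tall, wall about 2 mm, 18 to 33 g. Origin: centre of the underside of the foot; z up through the mouth; its yaw means nothing. It starts in the furnace tray, in the hole next to the tray's wire handle (first of the row).
- crucible_2: White porcelain crucible, an open cup tapering from 39 mm across the rim to 22 mm across the foot, 30 mm tall, wall about 2 mm, 18 to 33 g. Origin: centre of the underside of the foot; z up through the mouth; its yaw means nothing. It starts in the furnace tray, second from the tray's handle.
- crucible_3: White porcelain crucible, an open cup tapering from 39 mm across the rim to 22 mm across the foot, 30 mm tall, wall about 2 mm, 18 to 33 g. Origin: centre of the underside of the foot; z up through the mouth; its yaw means nothing. It starts in the furnace tray, third from the tray's handle.
- crucible_4: White porcelain crucible, an open cup tapering from 39 mm across the rim to 22 mm across the foot, 30 mm tall, wall about 2 mm, 18 to 33 g. Origin: centre of the underside of the foot; z up through the mouth; its yaw means nothing. It starts in the furnace tray, fourth from the tray's handle, at the end away from it.
- furnace_tray: Fixed dark steel tray 190 x 60 mm. Origin: on the worktop under the middle of the row; x along the row, away from the handle; z up. Upper deck 22 mm up with four 35 mm holes at x = -69, -23, 23, 69 mm, y = 0, through which the crucibles stand on a lower deck 10 mm up; their rims are 40 mm up. Handle: a loop of bright wire beyond the -x end, to x = -133 mm, 45 mm high.
- cooling_block: Fixed grey aluminium bar 236 x 60 mm, 24 mm high, with five round wells. Origin: on the worktop under the middle of the four free wells; x along the row, away from the blank; z up. Free wells at x = -69, -23, 23, 69 mm, y = 0; the blank's well at x = -115 mm. Wells: 35 mm wide, 14 mm deep, flat floor 10 mm above the worktop (a seated crucible has its origin there, its rim 40 mm up).
- blank: The blank: a fifth porcelain crucible of the same shape and size, already standing in the end well of the cooling block (x = -115 mm in its frame). Origin: centre of the underside of its foot. It stays where it is.
- beaker: Empty glass beaker, 54 mm across, 66 mm tall, standing loose on the worktop beyond the racks. Origin: centre of its underside. A bystander.
- dish: Round glass dish, 64 mm across, 13 mm tall, lying loose on the worktop on the robot's side of the racks. Origin: centre of its underside. A bystander.
Mind the look-alikes: they are no part of the job. What is shaped like the crucible_3 but orange or pink is not meant. Leave any black or blue look-alike of the crucible_4 alone.

How it is judged:
By the outcome, as a careful person would: the job done as asked, in the order asked, and still so for the second after the job is handed in, with the robot touching nothing.
It also fails if it takes over 112 s, if anything falls off the work surface, if the arm or the gripper's body presses on something with over 40 N, if the wrist force passes 120 N, or if a joint passes its speed limit or range.

## Working session

There is one attempt and no reset: what is moved stays moved. The work goes in short steps, Python scripts to look and compute and a tool call to move; the robot and the scene stay as the last step left them, time stands still between calls to the robot, and variables do not carry over. Pictures are saved under pics/ and viewed, about 12 in all and at most 16, crops included, and the job is handed in when it is done.

Besides the shell and the picture viewer there is one more tool, called after ">>>" as a command line: name --argument value ..., lists and objects as JSON in quotes. move_arm: Moves the arm, as the interface text tells. Its arguments: {"type":"object","properties":{"deltas":{"type":"array"},"claw":{"type":"number"},"grip_force":{"type":"number"}},"required":["deltas"]}

```bash
mkdir -p pics
cat > h.py <<'E'
import numpy as np, cv2
from bench import ctrl, imaging, nets
def ray(f,uv):
    p=cv2.undistortPoints(np.array([[uv]],float),np.array(f["camera_matrix"]),np.array(f["distortion"]))[0,0]
    R=cv2.Rodrigues(np.array(f["rvec"],float))[0]; t=np.array(f["tvec"],float).ravel()
    return -R.T@t, R.T@np.array([p[0],p[1],1])
def at_z(f,uv,z):
    c,d=ray(f,uv); return c+d*(z-c[2])/d[2]
def proj(f,P):
    return cv2.projectPoints(np.array(P,float).reshape(-1,1,3),np.array(f["rvec"],float),np.array(f["tvec"],float),np.array(f["camera_matrix"]),np.array(f["distortion"]))[0].reshape(-1,2)
E
python3 - <<'E'
from h import *
for n in("top","side"):
    f=imaging.grab_frame(n); cv2.imwrite(f"pics/{n}0.png",f["image"])
    print(n,"cam",ray(f,(320,240)))
    for t,z in(("crucible_1",10),("furnace_tray",0),("cooling_block",0),("blank",10),("beaker",0),("dish",0)):
        for r in nets.landmark_of(n,t): print(t,np.round(r["centre"]),round(r["score"],2),np.round(at_z(f,r["centre"],z)))
o=ctrl.get_obs();print(o)
E
```

```text
top cam (array([326.88886896, -20.05856462, 913.75964378]), array([ 0.20532344, -0.0128988 , -0.97865322]))
crucible_1 [216. 241.] 0.93 [525. 161.  10.]
crucible_1 [283. 259.] 0.93 [485.  38.  10.]
crucible_1 [153. 261.] 0.9 [494. 282.  10.]
crucible_1 [229. 314.] 0.79 [389. 142.  10.]
crucible_1 [215. 224.] 0.75 [559. 164.  10.]
crucible_1 [230. 266.] 0.65 [476. 137.  10.]
crucible_1 [330. 312.] 0.65 [382. -42.  10.]
crucible_1 [204. 198.] 0.63 [610. 185.  10.]
crucible_1 [279. 216.] 0.54 [567.  42.  10.]
furnace_tray [216. 230.] 0.92 [551. 165.   0.]
furnace_tray [374. 232.] 0.32 [ 528. -134.    0.]
cooling_block [434. 241.] 0.78 [ 504. -247.    0.]
blank [374. 235.] 0.7 [ 520. -134.   10.]
beaker [302. 148.] 0.69 [704.  -9.   0.]
beaker [212. 224.] 0.5 [562. 172.   0.]
dish [330. 310.] 0.62 [386. -43.   0.]
side cam (array([164.43959688, 644.7451258 , 463.47642266]), array([ 0.40718313, -0.76942946, -0.49213971]))
crucible_1 [296. 301.] 0.93 [479. 138.  10.]
crucible_1 [318. 277.] 0.88 [479.  57.  10.]
crucible_1 [347. 318.] 0.87 [385. 139.  10.]
crucible_1 [239. 353.] 0.78 [490. 
[... 346 characters left out ...]
386. -51.   0.]
{'time_s': 0.7, 'qpos': array([-76.87365396,  34.33486626,  -0.14232355,  91.63890297,
         0.10219898,  54.02598695,  -4.57251153]), 'qvel': array([ 0.05464986, -0.06245997, -0.00031316,  0.00012784, -0.0396583 ,
       -0.06277968, -0.03638785]), 'tau': array([-2.02063109e-05, -7.75967002e+01,  1.56406313e+00, -2.58348709e+01,
        1.24537933e-02,  1.92867265e-03, -2.01084855e-07]), 'eef_pos': array([218.27453042, 691.3526572 , 231.30622041]), 'eef_rot': array([1.79999440e+02, 2.39681515e-03, 1.62478700e+02]), 'wrist_force': array([ 0.04173559, -0.28365095, -0.12370008]), 'wrist_torque': array([-0.01789029,  0.01480547,  0.03203876]), 'grip_width': 85.20282454099697}
```

View pics/top0.png

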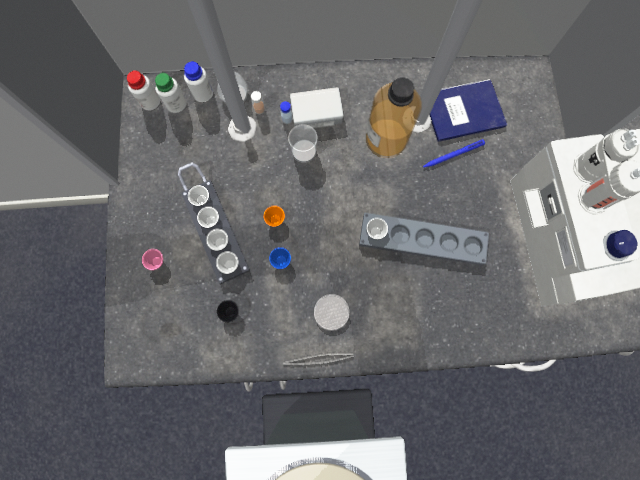

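View pics/side0.png

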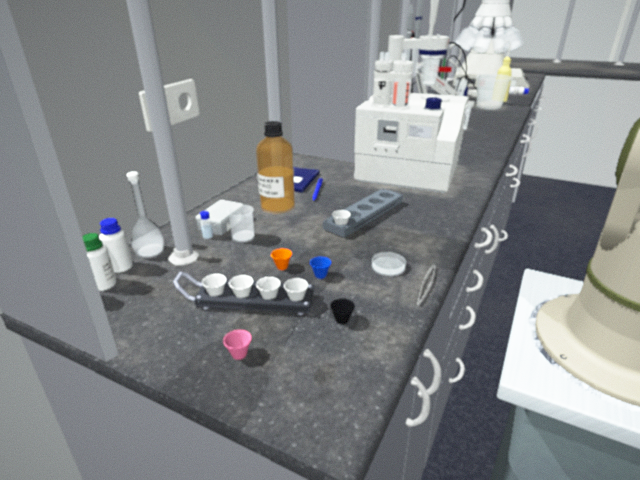

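The top picture shows the tray's handle at (190,175), with crucibles 1 to 4 at (199,195), (208,217), (217,240) and (228,263). The blank is at (377,228) and the free wells run to (473,245). The coloured cups and the dish are away from both rows.

Run:
```python
from h import *
f=imaging.grab_frame("top"); im=f["image"]; g=cv2.cvtColor(im,cv2.COLOR_BGR2GRAY)
def rim(c,z,dark=False,r=16):
    x0,y0=c[0]-r,c[1]-r; p=g[y0:y0+2*r,x0:x0+2*r]
    t,b=cv2.threshold(p,0,255,cv2.THRESH_OTSU)
    n,l,s,ce=cv2.connectedComponentsWithStats(255-b if dark else b)
    i=max(range(1,n),key=lambda k:s[k,4]); x,y,w,h,a=s[i]
    ctr=(x0+x+(w-1)/2,y0+y+(h-1)/2); P=at_z(f,ctr,z); print(c,np.round(ctr,1),w,h,a,np.round(P,1)); return P
def fit(P,xs):
    P=np.array(P)[:,:2]; A=np.polyfit(xs,P,1); d=A[0]/np.linalg.norm(A[0]); print("scale",np.linalg.norm(A[0]),"origin",A[1],"yaw",np.degrees(np.arctan2(d[1],d[0])))
    print("res",np.round(P-(np.outer(xs,A[0])+A[1]),1).tolist())
fit([rim(c,40) for c in((199,195),(208,217),(217,240),(228,263))],[-69,-23,23,69])
B=rim((377,228),40); W=[rim(c,24,True,12) for c in((400,233),(424,238),(448,242),(473,245))]
fit(W,[-69,-23,23,69]); fit([B]+W,[-115,-69,-23,23,69])
```

```text
(199, 195) [198. 195.] 21 21 300 [608.5 188.7  40. ]
(208, 217) [207.5 217. ] 22 21 344 [565.3 171.2  40. ]
(217, 240) [216.5 239.5] 22 22 384 [522.2 155.2  40. ]
(228, 263) [227. 262.] 23 23 407 [479.9 136.9  40. ]
scale 1.0035707699880132 origin [543.96022353 163.00384075] yaw -158.22448771280614
res [[0.2, -0.0], [-0.1, -0.4], [-0.3, 0.8], [0.3, -0.4]]
(377, 228) [377.  227.5] 21 22 245 [ 527.2 -136.1   40. ]
(400, 233) [399.5 230.5] 20 14 148 [ 522.7 -179.4   24. ]
(424, 238) [424.5 236. ] 20 17 148 [ 509.6 -224.9   24. ]
(448, 242) [449. 240.] 19 17 144 [ 499.3 -270.    24. ]
(473, 245) [473. 244.] 19 17 142 [ 489.1 -314.5   24. ]
scale 1.0081235140018598 origin [ 505.17072667 -247.21490166] yaw -103.88020840419993
res [[0.9, 0.3], [-1.1, -0.2], [-0.3, -0.3], [0.6, 0.3]]
scale 0.9962128794151509 origin [ 504.58973375 -247.35981539] yaw -102.55661837877535
res [[-2.3, -0.6], [3.2, 0.8], [0.0, 0.1], [-0.3, -0.3], [-0.6, -0.0]]
```

>>> move_arm --deltas '[16.3, -26.4, 0, 0, 0, -7, 16.3, -26.4, 0, 0, 0, -7, 16.3, -26.4, 0, 0, 0, -7, 16.3, -26.4, 0, 0, 0, -7, 16.3, -26.4, 0, 0, 0, -7, 16.3, -26.4, 0, 0, 0, -7, 16.3, -26.4, 0, 0, 0, -7, 16.3, -26.4, 0, 0, 0, -7, 16.3, -26.4, 0, 0, 0, -7, 16.3, -26.4, 0, 0, 0, -7]' --claw -1 --grip_force 25

```text
time_s: 1.58
eef_pos: [381.9, 426.1, 231.6]
eef_rot: [180.0, -0.0, 92.1]
wrist_force: [-0.1, 0.7, -0.1]
grip_width: 85.6
```

>>> move_arm --deltas '[16.3, -26.4, 0, 0, 0, -7, 16.3, -26.4, 0, 0, 0, -7, 16.3, -26.4, 0, 0, 0, -7, 16.3, -26.4, 0, 0, 0, -7, 16.3, -26.4, 0, 0, 0, -7, 16.3, -26.4, 0, 0, 0, -7, 16.3, -26.4, 0, 0, 0, -7, 16.3, -26.4, 0, 0, 0, -7, 16.3, -26.4, 0, 0, 0, -7, 16.3, -26.4, 0, 0, 0, -7]'

```text
time_s: 2.42
eef_pos: [545.0, 162.2, 231.6]
eef_rot: [-180.0, -0.0, 22.2]
wrist_force: [0.3, 0.1, 0.3]
grip_width: 85.7
```

```bash
cat >> h.py <<'E'
from scipy.spatial.transform import Rotation as Ro
def wrist(name=None):
    o=ctrl.get_obs(); f=imaging.grab_frame("wrist")
    T=np.eye(4);T[:3,:3]=Ro.from_euler("xyz",o["eef_rot"],degrees=True).as_matrix();T[:3,3]=o["eef_pos"]
    C=np.linalg.inv(T@np.array(f["hand_eye"])); f["rvec"]=cv2.Rodrigues(C[:3,:3])[0]; f["tvec"]=C[:3,3]
    if name: cv2.imwrite(f"pics/{name}.png",f["image"])
    print("t",o["time_s"],"pos",np.round(o["eef_pos"],1),"rot",np.round(o["eef_rot"],1),"q",np.round(o["qpos"]),"F",np.round(o["wrist_force"],1),"w",round(o["grip_width"],1))
    return f
E
python3 - <<'E'
from h import *
f=wrist("w1")
print(ray(f,(320,240)))
d=np.array([np.cos(np.radians(21.8)),np.sin(np.radians(21.8))])
print(np.round(proj(f,[[*(np.array([544,163])+s*d),40] for s in(69,23,-23,-69)])))
E
```

```text
t 2.4167 pos [545.  162.2 231.6] rot [-180.    -0.    22.2] q [-49.  28.  40. 114. -24.  46. -64.] F [0.3 0.1 0.3] w 85.7
(array([617.0258422 , 192.10306048, 373.81678007]), array([-0.29655589, -0.11207142, -0.94853408]))
[[323. 139.]
 [322. 187.]
 [322. 231.]
 [322. 272.]]
```

View pics/w1.png

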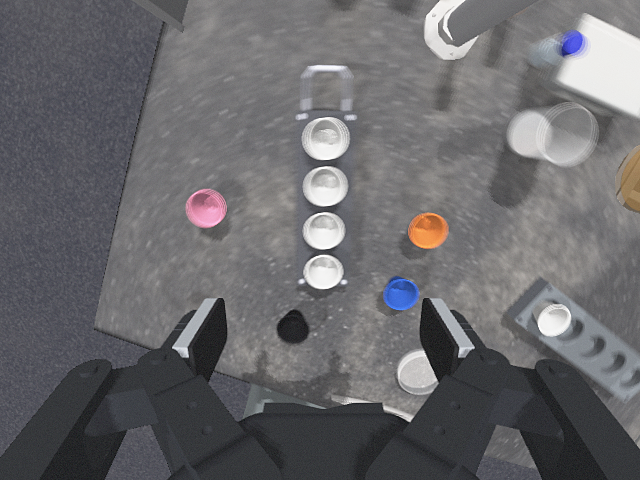

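The wrist picture shows crucibles 1 to 4 at (326,139), (325,187), (324,231) and (323,272), about 2 to 3 px from the prediction. The jaw axis is across the row. Next I look at the block from above.

>>> move_arm --deltas '[-4, -41, 0, 0, 0, 5.5, -4, -41, 0, 0, 0, 5.5, -4, -41, 0, 0, 0, 5.5, -4, -41, 0, 0, 0, 5.5, -4, -41, 0, 0, 0, 5.5, -4, -41, 0, 0, 0, 5.5, -4, -41, 0, 0, 0, 5.5, -4, -41, 0, 0, 0, 5.5, -4, -41, 0, 0, 0, 5.5, -4, -41, 0, 0, 0, 5.5]'

```text
time_s: 3.3
eef_pos: [503.9, -248.4, 231.5]
eef_rot: [180.0, -0.0, 77.8]
wrist_force: [0.8, 0.3, -0.1]
grip_width: 85.4
```

Run:
```python
from h import *
f=wrist(); f=wrist("w2")
d=np.array([np.cos(np.radians(-102.6)),np.sin(np.radians(-102.6))])
print(np.round(proj(f,[[*(np.array([504.6,-247.4])+s*d),24] for s in(-115,-69,-23,23,69)])))
```

```text
t 3.3 pos [ 503.9 -248.4  231.5] rot [180.   -0.   77.8] q [  4.  24.  23. 114. -13.  44.  23.] F [ 0.8  0.3 -0.1] w 85.4
t 3.35 pos [ 501.5 -259.2  232.4] rot [179.8   0.3  77.7] q [  5.  24.  23. 114. -13.  44.  24.] F [ 0.3 -7.   1.7] w 85.4
[[324.  74.]
 [324. 124.]
 [323. 171.]
 [323. 214.]
 [323. 254.]]
```

View pics/w2.png

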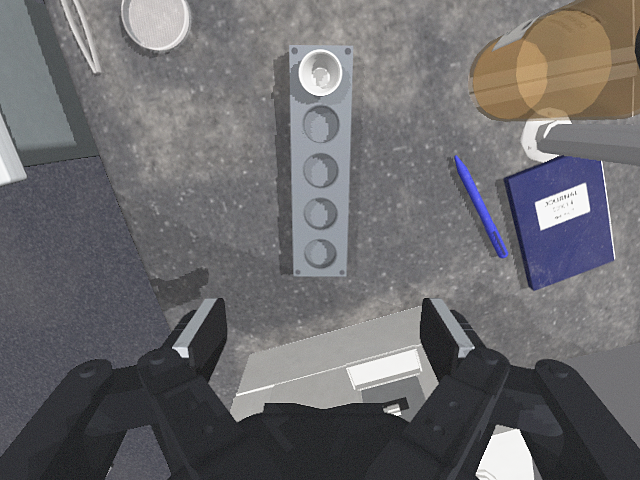

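The block picture shows the blank at (320,73) and the free wells at (321,124), (320,171), (320,214) and (320,253). The arm was still coasting when it was taken, so I measure again now that it is at rest.

>>> move_arm --deltas '[0, 0, 0, 0, 0, 0, 0, 0, 0, 0, 0, 0, 0, 0, 0, 0, 0, 0, 0, 0, 0, 0, 0, 0, 0, 0, 0, 0, 0, 0, 0, 0, 0, 0, 0, 0, 0, 0, 0, 0, 0, 0, 0, 0, 0, 0, 0, 0, 0, 0, 0, 0, 0, 0, 0, 0, 0, 0, 0, 0]'

```text
time_s: 4.23
eef_pos: [504.3, -246.5, 231.3]
eef_rot: [180.0, 0.0, 77.5]
wrist_force: [-1.0, 0.1, 0.3]
grip_width: 85.7
```

```bash
cat >> h.py <<'E'
from scipy.optimize import minimize
A=np.linspace(0,2*np.pi,60)
def circ(p,s,r,z):
    a=np.radians(p[2]); c=np.array(p[:2])+s*np.array([np.cos(a),np.sin(a)])
    return np.c_[c[0]+r*np.cos(A),c[1]+r*np.sin(A),np.full(60,z)]
def fitrow(f,p0,specs,out=None):
    e=cv2.Canny(cv2.GaussianBlur(f["image"],(3,3),0),60,150)
    D=np.minimum(cv2.distanceTransform(255-e,cv2.DIST_L2,5),4)
    def cost(p):
        q=np.vstack([proj(f,circ(p,*s)) for s in specs]).astype(np.float32)
        return float(cv2.remap(D,q[:,:1],q[:,1:],cv2.INTER_LINEAR,borderValue=4).mean())
    best=min((minimize(cost,[p0[0]+dx,p0[1]+dy,p0[2]],method="Nelder-Mead",options=dict(initial_simplex=np.array([[0,0,0],[2,0,0],[0,2,0],[0,0,1]])+[p0[0]+dx,p0[1]+dy,p0[2]])) for dx in(-3,0,3) for dy in(-3,0,3)),key=lambda r:r.fun)
    p=best.x; print("fit",np.round(p,2),"cost",round(best.fun,2))
    if out:
        im=f["image"].copy()
        for s in specs: cv2.polylines(im,[np.round(proj(f,circ(p,*s))*8).astype(np.int32)],True,(0,0,255),1,cv2.LINE_AA,3)
        cv2.imwrite(out,cv2.resize(im[20:300,200:450],None,fx=2,fy=2))
    return p
E
python3 - <<'E'
from h import *
f=wrist()
p=fitrow(f,[504.6,-247.4,-102.6],[(s,17.5,24) for s in(-69,-23,23,69)]+[(-115,19.5,40)],"pics/b3.png")
a=np.radians(p[2])
for s in(-69,-23,23,69): print(np.round([p[0]+s*np.cos(a),p[1]+s*np.sin(a)],1))
t=imaging.grab_frame("top")
for uv in((540,305),(515,190)): print(np.round(at_z(t,uv,0)),np.round(at_z(t,uv,150)))
E
```

```text
t 4.2333 pos [ 504.3 -246.5  231.3] rot [180.    0.   77.5] q [  4.  24.  23. 114. -13.  44.  22.] F [-1.   0.1  0.3] w 85.7
fit [ 501.48 -246.47 -102.26] cost 0.63
[ 516.1 -179. ]
[ 506.4 -224. ]
[ 496.6 -268.9]
[ 486.8 -313.9]
[ 369. -439.    0.] [ 362. -370.  150.]
[ 596. -422.    0.] [ 552. -356.  150.]
```

View pics/b3.png

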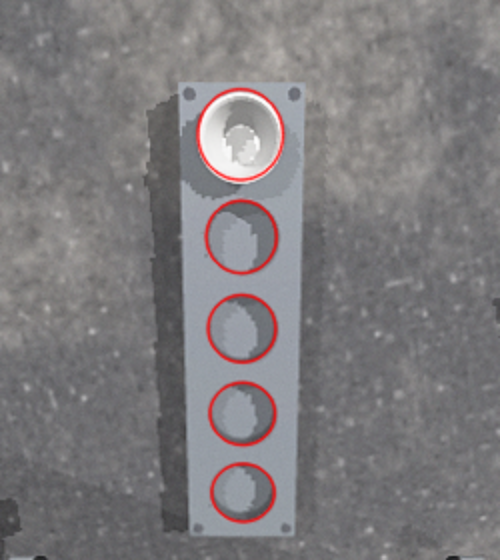

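The overlay matches all five circles closely, so the wrist camera's fit of the block is good. Now back above the tray for the same measurement at rest, because the hand-eye bias should then largely cancel.

>>> move_arm --deltas '[1, 20, 0, 0, 0, -3, 4, 40, 0, 0, 0, -5.5, 4, 40, 0, 0, 0, -5.5, 4, 40, 0, 0, 0, -5.5, 4, 40, 0, 0, 0, -5.5, 4, 40, 0, 0, 0, -5.5, 4, 40, 0, 0, 0, -5.5, 4, 40, 0, 0, 0, -5.5, 4, 40, 0, 0, 0, -5.5, 3, 30, 0, 0, 0, -5]'

```text
time_s: 5.17
eef_pos: [540.2, 127.2, 231.2]
eef_rot: [-180.0, -0.0, 25.3]
wrist_force: [0.6, 0.4, -1.0]
grip_width: 85.1
```

>>> move_arm --deltas '[2, 20, 0, 0, 0, -2, 1.7, 13.5, 0, 0, 0, -1.7, 2, 6, 0, 0, 0, 0, 0, 0, 0, 0, 0, 0, 0, 0, 0, 0, 0, 0, 0, 0, 0, 0, 0, 0, 0, 0, 0, 0, 0, 0, 0, 0, 0, 0, 0, 0, 0, 0, 0, 0, 0, 0, 0, 0, 0, 0, 0, 0]'

```text
time_s: 6.0
eef_pos: [546.0, 162.4, 231.4]
eef_rot: [-180.0, -0.0, 21.7]
wrist_force: [0.6, 0.6, -0.3]
grip_width: 85.5
```

Run:
```python
from h import *
f=wrist()
p=fitrow(f,[544,163,-158.2],[(s,19.5,40) for s in(-69,-23,23,69)],"pics/t4.png")
a=np.radians(p[2])
for s in(-69,-23,23,69): print(np.round([p[0]+s*np.cos(a),p[1]+s*np.sin(a)],1))
```

```text
t 6.0 pos [546.  162.4 231.4] rot [-180.    -0.    21.7] q [-49.  28.  39. 114. -24.  46. -64.] F [ 0.6  0.6 -0.3] w 85.5
fit [ 543.58  163.51 -158.3 ] cost 0.34
[607.7 189. ]
[565. 172.]
[522.2 155. ]
[479.5 138. ]
```

View pics/t4.png

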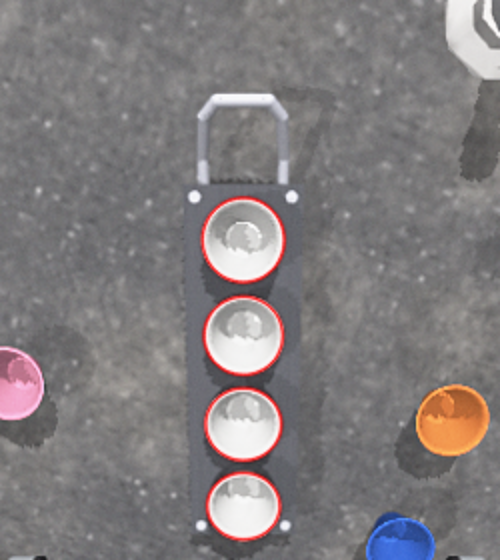

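The fit matches all four rims (cost 0.34) and agrees with the top camera to within 1.1 mm. Going down on crucible 1.

>>> move_arm --deltas '[10, 4.3, -15, 0, 0, 0, 14, 6, -25, 0, 0, 0, 14, 6, -25, 0, 0, 0, 14, 6, -25, 0, 0, 0, 9.7, 4.3, -25, 0, 0, 0, 0, 0, -25, 0, 0, 0, 0, 0, -20, 0, 0, 0, 0, 0, -15, 0, 0, 0, 0, 0, -8, 0, 0, 0, 0, 0, 0, 0, 0, 0]'

```text
time_s: 6.88
eef_pos: [606.8, 189.1, 46.6]
eef_rot: [-180.0, 0.2, 21.8]
wrist_force: [0.7, -0.6, -0.7]
grip_width: 85.1
```

>>> move_arm --deltas '[0, 0, -10, 0, 0, 0, 0, 0, -10, 0, 0, 0, 0, 0, -4.4, 0, 0, 0, 0, 0, 0, 0, 0, 0, 0, 0, 0, 0, 0, 0, 0, 0, 0, 0, 0, 0, 0, 0, 0, 0, 0, 0, 0, 0, 0, 0, 0, 0, 0, 0, 0, 0, 0, 0, 0, 0, 0, 0, 0, 0]'

```text
time_s: 7.72
eef_pos: [607.8, 189.6, 24.1]
eef_rot: [-180.0, -0.0, 21.8]
wrist_force: [0.1, -0.2, -0.5]
grip_width: 85.2
```

>>> move_arm --deltas '[0, 0, 0, 0, 0, 0, 0, 0, 0, 0, 0, 0, 0, 0, 0, 0, 0, 0, 0, 0, 0, 0, 0, 0, 0, 0, 0, 0, 0, 0, 0, 0, 0, 0, 0, 0, 0, 0, 0, 0, 0, 0, 0, 0, 0, 0, 0, 0, 0, 0, 0, 0, 0, 0, 0, 0, 0, 0, 0, 0]' --claw 1 --grip_force 25

```text
time_s: 8.55
eef_pos: [607.7, 189.5, 24.0]
eef_rot: [-180.0, -0.0, 21.8]
wrist_force: [-1.1, -0.6, 5.1]
grip_width: 36.3
```

Run:
```python
from h import *
f=wrist(); cv2.imwrite("pics/g5.png",f["image"][150:480,120:540])
```

```text
t 8.55 pos [607.7 189.5  24. ] rot [-180.    -0.    21.8] q [-38.  47.  25. 112. -38.  29. -54.] F [-1.1 -0.6  5.1] w 36.3
```

View pics/g5.png

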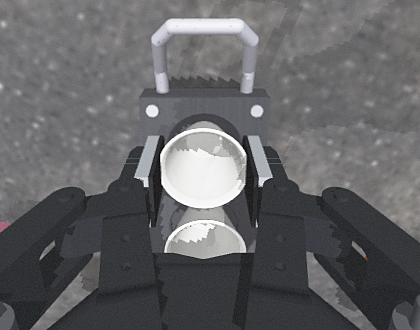

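>>> move_arm --deltas '[0, 0, 1, 0, 0, 0, 0, 0, 2, 0, 0, 0, 0, 0, 2, 0, 0, 0, 0, 0, 1, 0, 0, 0, 0, 0, 0, 0, 0, 0, 0, 0, 0, 0, 0, 0, 0, 0, 0, 0, 0, 0, 0, 0, 0, 0, 0, 0, 0, 0, 0, 0, 0, 0, 0, 0, 0, 0, 0, 0]'

```text
time_s: 9.43
eef_pos: [607.7, 189.5, 29.8]
eef_rot: [180.0, 0.0, 21.8]
wrist_force: [-0.1, -0.0, 0.3]
grip_width: 36.4
```

Run:
```python
from h import *
f=wrist(); s=imaging.grab_frame("side")
a=cv2.resize(s["image"][260:330,160:330],(680,280),interpolation=cv2.INTER_CUBIC)
b=f["image"][150:400,120:540]
cv2.imwrite("pics/g6.png",np.vstack([a,np.pad(b,((0,0),(0,260),(0,0)))]))
```

```text
t 9.4333 pos [607.7 189.5  29.8] rot [180.    0.   21.8] q [-38.  46.  25. 112. -38.  30. -54.] F [-0.1 -0.   0.3] w 36.4
```

View pics/g6.png

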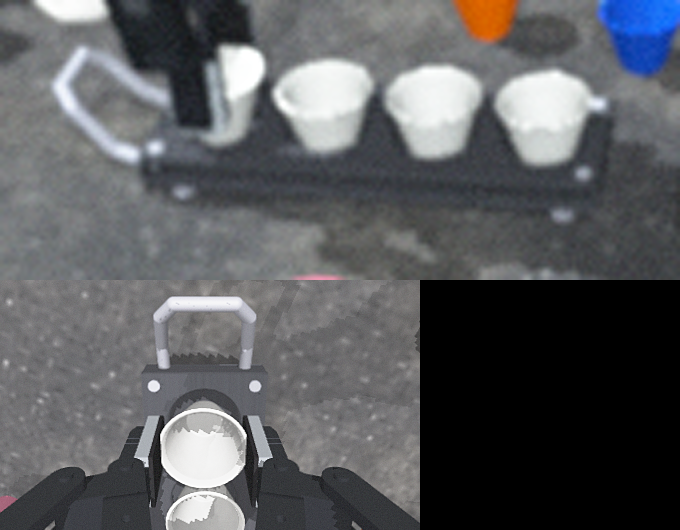

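Crucible 1 lifted cleanly and stays level between the pads. Carrying it to above the first well, next to the blank.

>>> move_arm --deltas '[0, 0, 6, 0, 0, 0, 0, 0, 14, 0, 0, 0, 0, 0, 20, 0, 0, 0, 0, 0, 20, 0, 0, 0, 0, 0, 12, 0, 0, 0, -3.7, -14.7, 5, 0, 0, 2.2, -7.3, -29.5, 0, 0, 0, 4.5, -7.3, -29.5, 0, 0, 0, 4.5, -7.3, -29.5, 0, 0, 0, 4.5, -7.3, -29.5, 0, 0, 0, 4.5]'

```text
time_s: 10.37
eef_pos: [574.5, 55.8, 107.8]
eef_rot: [180.0, -0.0, 42.2]
wrist_force: [-0.1, -0.3, 0.1]
grip_width: 36.3
```

>>> move_arm --deltas '[-7.3, -29.5, 0, 0, 0, 4.5, -7.3, -29.5, 0, 0, 0, 4.5, -7.3, -29.5, 0, 0, 0, 4.5, -7.3, -29.5, 0, 0, 0, 4.5, -7.3, -29.5, 0, 0, 0, 4.5, -7.3, -29.5, 0, 0, 0, 4.5, -7.3, -29.5, 0, 0, 0, 4.5, -5, -20, 0, 0, 0, 3, -2.4, -9.3, 0, 0, 0, 1.2, 0, 0, 0, 0, 0, 0]'

```text
time_s: 11.2
eef_pos: [515.4, -182.5, 107.8]
eef_rot: [179.9, 0.1, 77.5]
wrist_force: [-0.7, 0.4, -0.6]
grip_width: 36.1
```

>>> move_arm --deltas '[0, 0, -10, 0, 0, 0, 0, 0, -10, 0, 0, 0, 0, 0, -5, 0, 0, 0, 0, 0, 0, 0, 0, 0, 0, 0, 0, 0, 0, 0, 0, 0, 0, 0, 0, 0, 0, 0, 0, 0, 0, 0, 0, 0, 0, 0, 0, 0, 0, 0, 0, 0, 0, 0, 0, 0, 0, 0, 0, 0]'

```text
time_s: 12.03
eef_pos: [516.4, -179.1, 82.1]
eef_rot: [180.0, 0.0, 77.7]
wrist_force: [0.6, 0.4, -0.0]
grip_width: 36.5
```

Run:
```python
from h import *
f=wrist(); o=ctrl.get_obs(); x,y,z=o["eef_pos"]
for zr in(14,16,18): print(zr,end=" "); fitrow(f,[x,y,0],[(0,19.5,z+zr)])
fitrow(f,[501.5,-246.5,-102.26],[(-115,19.5,40)]+[(s,17.5,24) for s in(-69,)])
im=f["image"].copy()
for s in((-115,19.5,40),(-69,17.5,24)): cv2.polylines(im,[proj(f,circ([501.5,-246.5,-102.26],*s)).astype(np.int32)],True,(0,0,255))
cv2.polylines(im,[proj(f,circ([x,y,0],0,19.5,z+16)).astype(np.int32)],True,(0,255,0))
cv2.imwrite("pics/p7.png",im[:,100:560])
```

```text
t 12.0333 pos [ 516.4 -179.1   82.1] rot [180.    0.   77.7] q [  7.  35.   8. 122. -12.  23.  13.] F [ 0.6  0.4 -0. ] w 36.5
14 fit [ 515.59 -179.31   -1.32] cost 0.8
16 fit [ 5.1595e+02 -1.7835e+02 -6.0000e-02] cost 0.65
18 fit [ 516.03 -177.24    0.66] cost 0.99
fit [ 504.59 -248.16 -100.52] cost 0.81
```

View pics/p7.png

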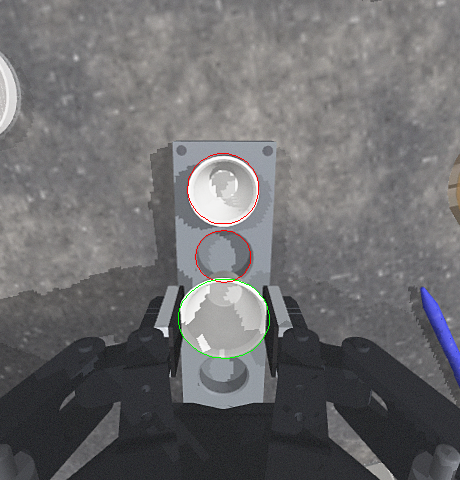

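Held crucible sits on the predicted green circle (within 1 mm, rim 16 mm above TCP, no slip) and the well and blank sit on the predicted red circles. Lowering.

>>> move_arm --deltas '[0, 0, -6, 0, 0, 0, 0, 0, -12, 0, 0, 0, 0, 0, -12, 0, 0, 0, 0, 0, -10, 0, 0, 0, 0, 0, -7, 0, 0, 0, 0, 0, -5, 0, 0, 0, 0, 0, -4, 0, 0, 0, 0, 0, 0, 0, 0, 0, 0, 0, 0, 0, 0, 0, 0, 0, 0, 0, 0, 0]'

```text
time_s: 12.92
eef_pos: [516.5, -179.2, 26.2]
eef_rot: [180.0, 0.0, 77.7]
wrist_force: [-0.1, -0.3, -0.1]
grip_width: 36.3
```

>>> move_arm --deltas '[0, 0, -0.5, 0, 0, 0, 0, 0, -0.5, 0, 0, 0, 0, 0, -0.5, 0, 0, 0, 0, 0, -0.3, 0, 0, 0, 0, 0, 0, 0, 0, 0, 0, 0, 0, 0, 0, 0, 0, 0, 0, 0, 0, 0, 0, 0, 0, 0, 0, 0, 0, 0, 0, 0, 0, 0, 0, 0, 0, 0, 0, 0]'

```text
time_s: 13.75
eef_pos: [516.3, -179.0, 24.1]
eef_rot: [180.0, 0.0, 77.7]
wrist_force: [-0.5, -0.0, 0.6]
grip_width: 36.4
```

>>> move_arm --deltas '[0, 0, -0.4, 0, 0, 0, 0, 0, 0, 0, 0, 0, 0, 0, 0, 0, 0, 0, 0, 0, 0, 0, 0, 0, 0, 0, 0, 0, 0, 0, 0, 0, 0, 0, 0, 0, 0, 0, 0, 0, 0, 0, 0, 0, 0, 0, 0, 0, 0, 0, 0, 0, 0, 0, 0, 0, 0, 0, 0, 0]'

```text
time_s: 14.58
eef_pos: [516.4, -179.1, 23.9]
eef_rot: [180.0, 0.0, 77.7]
wrist_force: [-0.6, 0.6, 5.6]
grip_width: 36.0
```

>>> move_arm --deltas '[0, 0, 0, 0, 0, 0, 0, 0, 0, 0, 0, 0, 0, 0, 0, 0, 0, 0, 0, 0, 0, 0, 0, 0, 0, 0, 0, 0, 0, 0, 0, 0, 0, 0, 0, 0, 0, 0, 0, 0, 0, 0, 0, 0, 0, 0, 0, 0, 0, 0, 0, 0, 0, 0, 0, 0, 0, 0, 0, 0]' --claw -0.7

```text
time_s: 15.42
eef_pos: [516.3, -179.0, 23.7]
eef_rot: [-180.0, 0.0, 77.7]
wrist_force: [0.6, -0.1, -0.0]
grip_width: 72.3
```

>>> move_arm --deltas '[0, 0, 4, 0, 0, 0, 0, 0, 12, 0, 0, 0, 0, 0, 20, 0, 0, 0, 0, 0, 20, 0, 0, 0, 0, 0, 15, 0, 0, 0, 0, 0, 8, 0, 0, 0, 0, 0, 0, 0, 0, 0, 0, 0, 0, 0, 0, 0, 0, 0, 0, 0, 0, 0, 0, 0, 0, 0, 0, 0]'

```text
time_s: 16.25
eef_pos: [515.8, -178.9, 101.9]
eef_rot: [-179.9, -0.0, 77.7]
wrist_force: [0.5, 0.2, -0.1]
grip_width: 72.2
```

Run:
```python
from h import *
f=wrist("p8")
fitrow(f,[501.5,-246.5,-102.26],[(s,19.5,40) for s in(-115,-69)])
im=f["image"].copy()
for s in((-115,19.5,40),(-69,19.5,40)): cv2.polylines(im,[proj(f,circ([501.5,-246.5,-102.26],*s)).astype(np.int32)],True,(0,0,255))
cv2.imwrite("pics/p8.png",im[:,100:560])
```

```text
t 16.25 pos [ 515.8 -178.9  101.9] rot [-179.9   -0.    77.7] q [  7.  33.   9. 122. -12.  26.  13.] F [ 0.5  0.2 -0.1] w 72.2
fit [ 500.33 -247.32 -102.67] cost 0.51
```

View pics/p8.png

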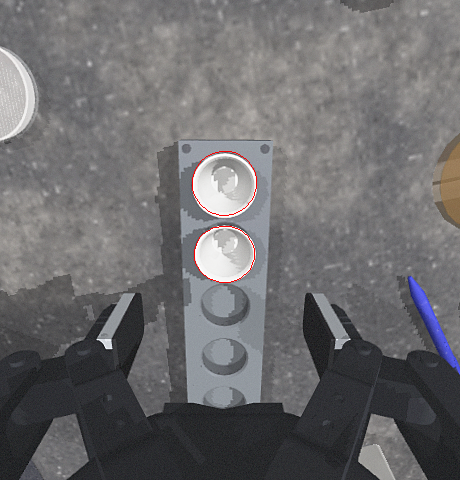

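Crucible 1 is fully down: its rim matches the predicted seated circle, and so does the blank's. Next is crucible 2 at (565,172).

>>> move_arm --deltas '[2, 14, 0, 0, 0, -2.2, 3.9, 28.1, 0, 0, 0, -4.5, 3.9, 28.1, 0, 0, 0, -4.5, 3.9, 28.1, 0, 0, 0, -4.5, 3.9, 28.1, 0, 0, 0, -4.5, 3.9, 28.1, 0, 0, 0, -4.5, 3.9, 28.1, 0, 0, 0, -4.5, 3.9, 28.1, 0, 0, 0, -4.5, 3.9, 28.1, 0, 0, 0, -4.5, 3.9, 28.1, 0, 0, 0, -4.5]'

```text
time_s: 17.13
eef_pos: [553.1, 89.2, 101.9]
eef_rot: [-180.0, 0.1, 34.8]
wrist_force: [0.5, 0.3, -0.2]
grip_width: 72.3
```

>>> move_arm --deltas '[3.9, 28.1, 0, 0, 0, -4.5, 3.9, 28.1, 0, 0, 0, -4.5, 2.5, 19, 0, 0, 0, -3, 1.2, 9.1, 0, 0, 0, -1.2, 0, 0, -8, 0, 0, 0, 0, 0, -14, 0, 0, 0, 0, 0, -14, 0, 0, 0, 0, 0, -10, 0, 0, 0, 0, 0, -4, 0, 0, 0, 0, 0, 0, 0, 0, 0]'

```text
time_s: 17.97
eef_pos: [564.3, 171.0, 51.4]
eef_rot: [180.0, 0.1, 21.7]
wrist_force: [-0.9, 0.3, 0.8]
grip_width: 72.4
```

>>> move_arm --deltas '[0, 0, 0, 0, 0, 0, 0, 0, 0, 0, 0, 0, 0, 0, 0, 0, 0, 0, 0, 0, 0, 0, 0, 0, 0, 0, 0, 0, 0, 0, 0, 0, 0, 0, 0, 0, 0, 0, 0, 0, 0, 0, 0, 0, 0, 0, 0, 0, 0, 0, 0, 0, 0, 0, 0, 0, 0, 0, 0, 0]'

```text
time_s: 18.8
eef_pos: [564.9, 172.2, 52.7]
eef_rot: [180.0, 0.0, 21.8]
wrist_force: [-0.3, -0.4, 1.1]
grip_width: 72.3
```

Run:
```python
from h import *
f=wrist(); fitrow(f,[565,172,-158.3],[(0,19.5,40)])
```

```text
t 18.8 pos [564.9 172.2  52.7] rot [180.    0.   21.8] q [-39.  42.  26. 118. -39.  28. -52.] F [-0.3 -0.4  1.1] w 72.3
fit [ 565.35  171.94 -158.62] cost 0.25
```

>>> move_arm --deltas '[0, 0, -5, 0, 0, 0, 0, 0, -9, 0, 0, 0, 0, 0, -9, 0, 0, 0, 0, 0, -5.4, 0, 0, 0, 0, 0, 0, 0, 0, 0, 0, 0, 0, 0, 0, 0, 0, 0, 0, 0, 0, 0, 0, 0, 0, 0, 0, 0, 0, 0, 0, 0, 0, 0, 0, 0, 0, 0, 0, 0]'

```text
time_s: 19.68
eef_pos: [565.0, 172.2, 24.6]
eef_rot: [180.0, -0.0, 21.8]
wrist_force: [0.8, -0.2, 0.1]
grip_width: 72.6
```

>>> move_arm --deltas '[0, 0, 0, 0, 0, 0, 0, 0, 0, 0, 0, 0, 0, 0, 0, 0, 0, 0, 0, 0, 0, 0, 0, 0, 0, 0, 0, 0, 0, 0, 0, 0, 0, 0, 0, 0, 0, 0, 0, 0, 0, 0, 0, 0, 0, 0, 0, 0, 0, 0, 0, 0, 0, 0, 0, 0, 0, 0, 0, 0]' --claw 1

```text
time_s: 20.52
eef_pos: [565.1, 172.2, 24.6]
eef_rot: [-180.0, -0.0, 21.8]
wrist_force: [0.0, -0.1, 4.8]
grip_width: 36.4
```

>>> move_arm --deltas '[0, 0, 1, 0, 0, 0, 0, 0, 2, 0, 0, 0, 0, 0, 6, 0, 0, 0, 0, 0, 14, 0, 0, 0, 0, 0, 20, 0, 0, 0, 0, 0, 20, 0, 0, 0, 0, 0, 12, 0, 0, 0, 0, 0, 4, 0, 0, 0, 0, 0, 0, 0, 0, 0, 0, 0, 0, 0, 0, 0]'

```text
time_s: 21.35
eef_pos: [564.6, 172.4, 102.9]
eef_rot: [-180.0, 0.0, 21.8]
wrist_force: [-0.3, -0.6, -0.5]
grip_width: 36.3
```

Run:
```python
from h import *
f=wrist(); o=ctrl.get_obs(); x,y,z=o["eef_pos"]
for zr in(14,16,18): fitrow(f,[x,y,0],[(0,19.5,z+zr)])
```

```text
t 21.35 pos [564.6 172.4 102.9] rot [-180.     0.    21.8] q [-43.  39.  31. 117. -35.  34. -55.] F [-0.3 -0.6 -0.5] w 36.3
fit [562.97 171.91  -0.61] cost 0.82
fit [5.6477e+02 1.7293e+02 5.0000e-01] cost 0.72
fit [565.69 173.55  -1.06] cost 0.93
```

>>> move_arm --deltas '[-2.2, -14.7, 0, 0, 0, 2.1, -4.3, -29.35, 0, 0, 0, 4.15, -4.3, -29.35, 0, 0, 0, 4.15, -4.3, -29.35, 0, 0, 0, 4.15, -4.3, -29.35, 0, 0, 0, 4.15, -4.3, -29.35, 0, 0, 0, 4.15, -4.3, -29.35, 0, 0, 0, 4.15, -4.3, -29.35, 0, 0, 0, 4.15, -4.3, -29.35, 0, 0, 0, 4.15, -4.3, -29.35, 0, 0, 0, 4.15]'

```text
time_s: 22.23
eef_pos: [523.1, -108.0, 102.3]
eef_rot: [-179.9, 0.0, 61.4]
wrist_force: [-0.4, -1.3, -0.4]
grip_width: 36.1
```

>>> move_arm --deltas '[-4.4, -29.35, 0, 0, 0, 4.1, -4.4, -29.35, 0, 0, 0, 4.1, -4.4, -29.35, 0, 0, 0, 4.1, -3, -20.5, 0, 0, 0, 2.9, -1.5, -8.9, 0, 0, 0, 1.2, 0, 0, -8, 0, 0, 0, 0, 0, -14, 0, 0, 0, 0, 0, -14, 0, 0, 0, 0, 0, -8, 0, 0, 0, 0, 0, 0, 0, 0, 0]'

```text
time_s: 23.07
eef_pos: [505.3, -222.6, 56.9]
eef_rot: [-179.8, -0.1, 77.7]
wrist_force: [-0.2, 1.0, -0.4]
grip_width: 36.3
```

>>> move_arm --deltas '[0, 0, 0, 0, 0, 0, 0, 0, 0, 0, 0, 0, 0, 0, 0, 0, 0, 0, 0, 0, 0, 0, 0, 0, 0, 0, 0, 0, 0, 0, 0, 0, 0, 0, 0, 0, 0, 0, 0, 0, 0, 0, 0, 0, 0, 0, 0, 0, 0, 0, 0, 0, 0, 0, 0, 0, 0, 0, 0, 0]'

```text
time_s: 23.9
eef_pos: [506.3, -224.2, 59.3]
eef_rot: [180.0, 0.0, 77.6]
wrist_force: [1.0, -0.7, -0.7]
grip_width: 36.1
```

>>> move_arm --deltas '[0, 0, -5, 0, 0, 0, 0, 0, -9, 0, 0, 0, 0, 0, -9, 0, 0, 0, 0, 0, -6, 0, 0, 0, 0, 0, -3.5, 0, 0, 0, 0, 0, -1.5, 0, 0, 0, 0, 0, -0.5, 0, 0, 0, 0, 0, -0.5, 0, 0, 0, 0, 0, 0, 0, 0, 0, 0, 0, 0, 0, 0, 0]'

```text
time_s: 24.73
eef_pos: [505.7, -224.0, 24.5]
eef_rot: [-180.0, -0.0, 77.6]
wrist_force: [-2.3, 1.0, 5.0]
grip_width: 36.0
```

>>> move_arm --deltas '[0, 0, 0, 0, 0, 0, 0, 0, 0, 0, 0, 0, 0, 0, 0, 0, 0, 0, 0, 0, 0, 0, 0, 0, 0, 0, 0, 0, 0, 0, 0, 0, 0, 0, 0, 0, 0, 0, 0, 0, 0, 0, 0, 0, 0, 0, 0, 0, 0, 0, 0, 0, 0, 0, 0, 0, 0, 0, 0, 0]'

```text
time_s: 25.57
eef_pos: [505.7, -224.0, 24.5]
eef_rot: [-180.0, -0.0, 77.6]
wrist_force: [-1.9, 0.5, 6.0]
grip_width: 36.0
```

>>> move_arm --deltas '[0, 0, 0, 0, 0, 0, 0, 0, 0, 0, 0, 0, 0, 0, 0, 0, 0, 0, 0, 0, 0, 0, 0, 0, 0, 0, 0, 0, 0, 0, 0, 0, 0, 0, 0, 0, 0, 0, 0, 0, 0, 0, 0, 0, 0, 0, 0, 0, 0, 0, 0, 0, 0, 0, 0, 0, 0, 0, 0, 0]' --claw -0.7

```text
time_s: 26.4
eef_pos: [506.2, -224.1, 24.3]
eef_rot: [-180.0, 0.0, 77.6]
wrist_force: [1.3, -0.4, -0.2]
grip_width: 72.6
```

>>> move_arm --deltas '[0, 0, 4, 0, 0, 0, 0, 0, 12, 0, 0, 0, 0, 0, 20, 0, 0, 0, 0, 0, 20, 0, 0, 0, 0, 0, 15, 0, 0, 0, 0, 0, 8, 0, 0, 0, 0, 0, 0, 0, 0, 0, 0, 0, 0, 0, 0, 0, 0, 0, 0, 0, 0, 0, 0, 0, 0, 0, 0, 0]'

```text
time_s: 27.23
eef_pos: [505.8, -223.9, 102.5]
eef_rot: [-179.9, -0.0, 77.6]
wrist_force: [-0.0, 0.5, 0.3]
grip_width: 72.4
```

Run:
```python
from h import *
f=wrist(); fitrow(f,[501.5,-246.5,-102.26],[(-115,19.5,40)]);fitrow(f,[501.5,-246.5,-102.26],[(-69,19.5,40)])
fitrow(f,[501.5,-246.5,-102.26],[(-23,19.5,40)])
im=f["image"].copy()
for s in(-115,-69,-23): cv2.polylines(im,[proj(f,circ([501.5,-246.5,-102.26],s,19.5,40)).astype(np.int32)],True,(0,0,255))
cv2.imwrite("pics/p9.png",im[:,100:560])
```

```text
t 27.2333 pos [ 505.8 -223.9  102.5] rot [-179.9   -0.    77.6] q [ 12.  34.   9. 121. -12.  27.  17.] F [-0.   0.5  0.3] w 72.4
fit [ 503.12 -248.21 -101.22] cost 0.22
fit [ 500.77 -245.84 -103.1 ] cost 0.23
fit [ 502.09 -245.98 -100.  ] cost 0.26
```

View pics/p9.png

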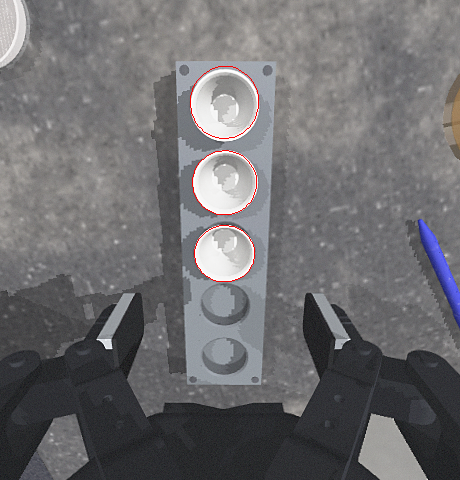

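Crucibles 1 and 2 are both seated on their predicted circles. Next is crucible 3 at (522,155).

>>> move_arm --deltas '[0.6, 14.6, 0, 0, 0, -2.1, 1.2, 29.2, 0, 0, 0, -4.3, 1.2, 29.2, 0, 0, 0, -4.3, 1.2, 29.2, 0, 0, 0, -4.3, 1.2, 29.2, 0, 0, 0, -4.3, 1.2, 29.2, 0, 0, 0, -4.3, 1.2, 29.2, 0, 0, 0, -4.3, 1.2, 29.2, 0, 0, 0, -4.3, 1.2, 29.2, 0, 0, 0, -4.3, 1.2, 29.2, 0, 0, 0, -4.3]'

```text
time_s: 28.12
eef_pos: [517.3, 54.6, 102.6]
eef_rot: [-180.0, 0.1, 36.6]
wrist_force: [0.5, -0.7, 1.3]
grip_width: 72.6
```

>>> move_arm --deltas '[1.3, 29, 0, 0, 0, -4.3, 1.3, 29, 0, 0, 0, -4.3, 1.2, 26, 0, 0, 0, -3.9, 0.7, 13, 0, 0, 0, -2, 0, 4.7, -8, 0, 0, -0.5, 0, 0, -14, 0, 0, 0, 0, 0, -14, 0, 0, 0, 0, 0, -10, 0, 0, 0, 0, 0, -4, 0, 0, 0, 0, 0, 0, 0, 0, 0]'

```text
time_s: 28.95
eef_pos: [521.7, 153.7, 52.1]
eef_rot: [180.0, 0.1, 21.8]
wrist_force: [-0.2, 0.1, 0.1]
grip_width: 72.7
```

>>> move_arm --deltas '[0, 0, 0, 0, 0, 0, 0, 0, 0, 0, 0, 0, 0, 0, 0, 0, 0, 0, 0, 0, 0, 0, 0, 0, 0, 0, 0, 0, 0, 0, 0, 0, 0, 0, 0, 0, 0, 0, 0, 0, 0, 0, 0, 0, 0, 0, 0, 0, 0, 0, 0, 0, 0, 0, 0, 0, 0, 0, 0, 0]'

```text
time_s: 29.78
eef_pos: [522.1, 155.0, 53.3]
eef_rot: [-180.0, 0.0, 21.8]
wrist_force: [-0.1, 0.4, -0.3]
grip_width: 72.5
```

Run:
```python
from h import *
f=wrist(); fitrow(f,[522.2,155,-158.3],[(0,19.5,40)])
```

```text
t 29.7833 pos [522.1 155.   53.3] rot [-180.     0.    21.8] q [-39.  40.  24. 124. -41.  24. -49.] F [-0.1  0.4 -0.3] w 72.5
fit [ 522.11  155.41 -158.1 ] cost 0.27
```

>>> move_arm --deltas '[0, 0, -5, 0, 0, 0, 0, 0, -9, 0, 0, 0, 0, 0, -9, 0, 0, 0, 0, 0, -5.7, 0, 0, 0, 0, 0, 0, 0, 0, 0, 0, 0, 0, 0, 0, 0, 0, 0, 0, 0, 0, 0, 0, 0, 0, 0, 0, 0, 0, 0, 0, 0, 0, 0, 0, 0, 0, 0, 0, 0]'

```text
time_s: 30.67
eef_pos: [522.3, 155.1, 24.8]
eef_rot: [-180.0, -0.0, 21.8]
wrist_force: [0.6, -0.3, -0.9]
grip_width: 72.6
```

>>> move_arm --deltas '[0, 0, 0, 0, 0, 0, 0, 0, 0, 0, 0, 0, 0, 0, 0, 0, 0, 0, 0, 0, 0, 0, 0, 0, 0, 0, 0, 0, 0, 0, 0, 0, 0, 0, 0, 0, 0, 0, 0, 0, 0, 0, 0, 0, 0, 0, 0, 0, 0, 0, 0, 0, 0, 0, 0, 0, 0, 0, 0, 0]' --claw 1

```text
time_s: 31.5
eef_pos: [522.3, 155.0, 25.0]
eef_rot: [-180.0, -0.0, 21.8]
wrist_force: [-1.1, -0.4, 5.2]
grip_width: 36.7
```

>>> move_arm --deltas '[0, 0, 1, 0, 0, 0, 0, 0, 2, 0, 0, 0, 0, 0, 6, 0, 0, 0, 0, 0, 14, 0, 0, 0, 0, 0, 20, 0, 0, 0, 0, 0, 20, 0, 0, 0, 0, 0, 12, 0, 0, 0, 0, 0, 4, 0, 0, 0, 0, 0, 0, 0, 0, 0, 0, 0, 0, 0, 0, 0]'

```text
time_s: 32.33
eef_pos: [521.9, 155.2, 103.4]
eef_rot: [-180.0, 0.0, 21.9]
wrist_force: [0.2, 0.5, 0.3]
grip_width: 36.0
```

Run:
```python
from h import *
f=wrist(); o=ctrl.get_obs(); x,y,z=o["eef_pos"]
for zr in(14,16,18): fitrow(f,[x,y,0],[(0,19.5,z+zr)])
```

```text
t 32.3333 pos [521.9 155.2 103.4] rot [-180.     0.    21.9] q [-43.  36.  30. 123. -37.  30. -53.] F [0.2 0.5 0.3] w 36.0
fit [ 5.2113e+02  1.5541e+02 -9.0000e-02] cost 0.74
fit [522.21 155.87  -3.22] cost 0.61
fit [ 5.2328e+02  1.5640e+02 -5.1000e-01] cost 1.05
```

>>> move_arm --deltas '[-0.9, -15.1, 0, 0, 0, 2, -1.8, -30.3, 0, 0, 0, 4, -1.8, -30.3, 0, 0, 0, 4, -1.8, -30.3, 0, 0, 0, 4, -1.8, -30.3, 0, 0, 0, 4, -1.8, -30.3, 0, 0, 0, 4, -1.8, -30.3, 0, 0, 0, 4, -1.8, -30.3, 0, 0, 0, 4, -1.8, -30.3, 0, 0, 0, 4, -1.8, -30.3, 0, 0, 0, 4]'

```text
time_s: 33.22
eef_pos: [504.3, -134.3, 102.6]
eef_rot: [-179.9, 0.0, 60.0]
wrist_force: [0.6, 0.3, -0.7]
grip_width: 36.6
```

>>> move_arm --deltas '[-1.9, -30.3, 0, 0, 0, 4, -1.9, -30.3, 0, 0, 0, 4, -1.9, -30.3, 0, 0, 0, 4, -1.7, -27.2, 0, 0, 0, 3.5, -0.8, -12.1, 0, 0, 0, 1.6, -0.3, -6, -8, 0, 0, 0.7, 0, 0, -14, 0, 0, 0, 0, 0, -14, 0, 0, 0, 0, 0, -8, 0, 0, 0, 0, 0, 0, 0, 0, 0]'

```text
time_s: 34.05
eef_pos: [495.5, -267.6, 57.1]
eef_rot: [-179.8, -0.1, 77.7]
wrist_force: [-0.1, 0.5, -0.4]
grip_width: 36.7
```

>>> move_arm --deltas '[0, 0, 0, 0, 0, 0, 0, 0, 0, 0, 0, 0, 0, 0, 0, 0, 0, 0, 0, 0, 0, 0, 0, 0, 0, 0, 0, 0, 0, 0, 0, 0, 0, 0, 0, 0, 0, 0, 0, 0, 0, 0, 0, 0, 0, 0, 0, 0, 0, 0, 0, 0, 0, 0, 0, 0, 0, 0, 0, 0]'

```text
time_s: 34.88
eef_pos: [496.5, -269.1, 59.6]
eef_rot: [180.0, 0.0, 77.6]
wrist_force: [-0.8, -0.1, -0.2]
grip_width: 36.1
```

>>> move_arm --deltas '[0, 0, -5, 0, 0, 0, 0, 0, -9, 0, 0, 0, 0, 0, -9, 0, 0, 0, 0, 0, -6, 0, 0, 0, 0, 0, -3.5, 0, 0, 0, 0, 0, -1.5, 0, 0, 0, 0, 0, -0.5, 0, 0, 0, 0, 0, -0.5, 0, 0, 0, 0, 0, 0, 0, 0, 0, 0, 0, 0, 0, 0, 0]'

```text
time_s: 35.72
eef_pos: [496.0, -268.8, 24.9]
eef_rot: [-180.0, -0.0, 77.6]
wrist_force: [-2.7, 2.3, 8.4]
grip_width: 36.6
```

>>> move_arm --deltas '[0, 0, 0, 0, 0, 0, 0, 0, 0, 0, 0, 0, 0, 0, 0, 0, 0, 0, 0, 0, 0, 0, 0, 0, 0, 0, 0, 0, 0, 0, 0, 0, 0, 0, 0, 0, 0, 0, 0, 0, 0, 0, 0, 0, 0, 0, 0, 0, 0, 0, 0, 0, 0, 0, 0, 0, 0, 0, 0, 0]'

```text
time_s: 36.55
eef_pos: [496.1, -268.7, 24.9]
eef_rot: [-180.0, -0.0, 77.6]
wrist_force: [-2.2, 1.3, 9.4]
grip_width: 36.3
```

Floor contact at the expected height (24.9). Releasing.

>>> move_arm --deltas '[0, 0, 0, 0, 0, 0, 0, 0, 0, 0, 0, 0, 0, 0, 0, 0, 0, 0, 0, 0, 0, 0, 0, 0, 0, 0, 0, 0, 0, 0, 0, 0, 0, 0, 0, 0, 0, 0, 0, 0, 0, 0, 0, 0, 0, 0, 0, 0, 0, 0, 0, 0, 0, 0, 0, 0, 0, 0, 0, 0]' --claw -0.7

```text
time_s: 37.38
eef_pos: [496.6, -269.0, 24.6]
eef_rot: [180.0, 0.0, 77.6]
wrist_force: [0.9, 0.9, -0.2]
grip_width: 72.9
```

>>> move_arm --deltas '[0, 0, 4, 0, 0, 0, 0, 0, 12, 0, 0, 0, 0, 0, 20, 0, 0, 0, 0, 0, 20, 0, 0, 0, 0, 0, 15, 0, 0, 0, 0, 0, 8, 0, 0, 0, 0, 0, 0, 0, 0, 0, 0, 0, 0, 0, 0, 0, 0, 0, 0, 0, 0, 0, 0, 0, 0, 0, 0, 0]'

```text
time_s: 38.22
eef_pos: [496.1, -268.7, 102.7]
eef_rot: [-179.9, -0.0, 77.6]
wrist_force: [0.6, 0.0, -0.7]
grip_width: 72.6
```

Run:
```python
from h import *
f=wrist()
fitrow(f,[496.6,-268.9,0],[(0,19.5,40)])
```

```text
t 38.2167 pos [ 496.1 -268.7  102.7] rot [-179.9   -0.    77.6] q [ 16.  34.   9. 119. -11.  27.  22.] F [ 0.6  0.  -0.7] w 72.6
fit [ 495.67 -268.06    0.63] cost 0.29
```

>>> move_arm --deltas '[-0.6, 14.9, 0, 0, 0, -2, -1.2, 29.7, 0, 0, 0, -4.07, -1.2, 29.7, 0, 0, 0, -4.07, -1.2, 29.7, 0, 0, 0, -4.07, -1.2, 29.7, 0, 0, 0, -4.07, -1.2, 29.7, 0, 0, 0, -4.07, -1.2, 29.7, 0, 0, 0, -4.07, -1.2, 29.7, 0, 0, 0, -4.07, -1.2, 29.7, 0, 0, 0, -4.07, -1.2, 29.7, 0, 0, 0, -4.07]'

```text
time_s: 39.1
eef_pos: [484.7, 14.5, 103.0]
eef_rot: [-180.0, 0.1, 38.8]
wrist_force: [-0.1, 0.4, 0.7]
grip_width: 72.6
```

>>> move_arm --deltas '[-1.3, 29.7, 0, 0, 0, -4.1, -1.3, 29.7, 0, 0, 0, -4.1, -1.3, 29.7, 0, 0, 0, -4.1, -1, 22, 0, 0, 0, -3, -0.5, 10, 0, 0, 0, -1.5, -0.3, 3.7, -10, 0, 0, -0.4, 0, 0, -15, 0, 0, 0, 0, 0, -15, 0, 0, 0, 0, 0, -8, 0, 0, 0, 0, 0, -2, 0, 0, 0]'

```text
time_s: 39.93
eef_pos: [478.7, 136.7, 51.8]
eef_rot: [180.0, 0.2, 21.7]
wrist_force: [-0.1, -1.5, 0.4]
grip_width: 72.6
```

>>> move_arm --deltas '[0, 0, 0, 0, 0, 0, 0, 0, 0, 0, 0, 0, 0, 0, 0, 0, 0, 0, 0, 0, 0, 0, 0, 0, 0, 0, 0, 0, 0, 0, 0, 0, 0, 0, 0, 0, 0, 0, 0, 0, 0, 0, 0, 0, 0, 0, 0, 0, 0, 0, 0, 0, 0, 0, 0, 0, 0, 0, 0, 0]'

```text
time_s: 40.77
eef_pos: [479.5, 138.0, 53.6]
eef_rot: [180.0, 0.0, 21.8]
wrist_force: [0.0, -0.9, 0.9]
grip_width: 72.8
```

Run:
```python
from h import *
f=wrist(); fitrow(f,[479.5,138,-158.3],[(0,19.5,40)])
```

```text
t 40.7667 pos [479.5 138.   53.6] rot [180.    0.   21.8] q [-37.  38.  22. 130. -44.  19. -46.] F [ 0.  -0.9  0.9] w 72.8
fit [ 479.22  138.06 -158.87] cost 0.33
```

>>> move_arm --deltas '[0, 0, -5, 0, 0, 0, 0, 0, -9, 0, 0, 0, 0, 0, -9, 0, 0, 0, 0, 0, -5.8, 0, 0, 0, 0, 0, 0, 0, 0, 0, 0, 0, 0, 0, 0, 0, 0, 0, 0, 0, 0, 0, 0, 0, 0, 0, 0, 0, 0, 0, 0, 0, 0, 0, 0, 0, 0, 0, 0, 0]'

```text
time_s: 41.65
eef_pos: [479.6, 138.1, 25.1]
eef_rot: [180.0, -0.0, 21.8]
wrist_force: [-0.3, -0.7, -1.1]
grip_width: 72.6
```

>>> move_arm --deltas '[0, 0, 0, 0, 0, 0, 0, 0, 0, 0, 0, 0, 0, 0, 0, 0, 0, 0, 0, 0, 0, 0, 0, 0, 0, 0, 0, 0, 0, 0, 0, 0, 0, 0, 0, 0, 0, 0, 0, 0, 0, 0, 0, 0, 0, 0, 0, 0, 0, 0, 0, 0, 0, 0, 0, 0, 0, 0, 0, 0]' --claw 1

```text
time_s: 42.48
eef_pos: [479.6, 138.0, 25.0]
eef_rot: [-180.0, -0.0, 21.8]
wrist_force: [0.6, 1.0, 6.1]
grip_width: 36.3
```

>>> move_arm --deltas '[0, 0, 1, 0, 0, 0, 0, 0, 2, 0, 0, 0, 0, 0, 6, 0, 0, 0, 0, 0, 14, 0, 0, 0, 0, 0, 20, 0, 0, 0, 0, 0, 20, 0, 0, 0, 0, 0, 12, 0, 0, 0, 0, 0, 4, 0, 0, 0, 0, 0, 0, 0, 0, 0, 0, 0, 0, 0, 0, 0]'

```text
time_s: 43.32
eef_pos: [479.3, 138.2, 103.6]
eef_rot: [-180.0, -0.0, 21.8]
wrist_force: [0.3, 0.4, 0.1]
grip_width: 36.2
```

Run:
```python
from h import *
f=wrist(); o=ctrl.get_obs(); x,y,z=o["eef_pos"]
for zr in(14,16,18): fitrow(f,[x,y,0],[(0,19.5,z+zr)])
```

```text
t 43.3167 pos [479.3 138.2 103.6] rot [-180.    -0.    21.8] q [-43.  34.  30. 129. -39.  26. -50.] F [0.3 0.4 0.1] w 36.2
fit [478.32 138.37  -0.52] cost 0.76
fit [479.38 138.7   -2.29] cost 0.66
fit [480.55 138.75   0.99] cost 1.04
```

>>> move_arm --deltas '[0.2, -15, 0, 0, 0, 1.9, 0.5, -30.1, 0, 0, 0, 3.73, 0.5, -30.1, 0, 0, 0, 3.73, 0.5, -30.1, 0, 0, 0, 3.73, 0.5, -30.1, 0, 0, 0, 3.73, 0.5, -30.1, 0, 0, 0, 3.73, 0.5, -30.1, 0, 0, 0, 3.73, 0.5, -30.1, 0, 0, 0, 3.73, 0.5, -30.1, 0, 0, 0, 3.73, 0.5, -30.1, 0, 0, 0, 3.73]'

```text
time_s: 44.2
eef_pos: [483.5, -149.5, 102.8]
eef_rot: [-179.9, 0.0, 57.4]
wrist_force: [-0.0, -0.0, -0.2]
grip_width: 36.4
```

>>> move_arm --deltas '[0.5, -30.1, 0, 0, 0, 3.7, 0.5, -30.1, 0, 0, 0, 3.7, 0.5, -30.1, 0, 0, 0, 3.7, 0.5, -30.1, 0, 0, 0, 3.7, 0.4, -27, 0, 0, 0, 3.4, 0.2, -12.6, 0, 0, 0, 1.5, 0, -6, -8, 0, 0, 0.7, 0, 0, -14, 0, 0, 0, 0, 0, -14, 0, 0, 0, 0, 0, -8, 0, 0, 0]'

```text
time_s: 45.03
eef_pos: [485.9, -312.6, 57.3]
eef_rot: [-179.8, -0.1, 77.7]
wrist_force: [0.2, -0.3, -0.0]
grip_width: 36.0
```

>>> move_arm --deltas '[0, 0, 0, 0, 0, 0, 0, 0, 0, 0, 0, 0, 0, 0, 0, 0, 0, 0, 0, 0, 0, 0, 0, 0, 0, 0, 0, 0, 0, 0, 0, 0, 0, 0, 0, 0, 0, 0, 0, 0, 0, 0, 0, 0, 0, 0, 0, 0, 0, 0, 0, 0, 0, 0, 0, 0, 0, 0, 0, 0]'

```text
time_s: 45.87
eef_pos: [486.8, -313.9, 59.8]
eef_rot: [180.0, 0.0, 77.7]
wrist_force: [-0.2, -0.2, -0.7]
grip_width: 36.1
```

>>> move_arm --deltas '[0, 0, -5, 0, 0, 0, 0, 0, -9, 0, 0, 0, 0, 0, -9, 0, 0, 0, 0, 0, -6, 0, 0, 0, 0, 0, -3.5, 0, 0, 0, 0, 0, -1.5, 0, 0, 0, 0, 0, -0.5, 0, 0, 0, 0, 0, -0.5, 0, 0, 0, 0, 0, 0, 0, 0, 0, 0, 0, 0, 0, 0, 0]'

```text
time_s: 46.7
eef_pos: [486.3, -313.7, 25.1]
eef_rot: [-180.0, -0.0, 77.7]
wrist_force: [-3.2, 0.9, 7.0]
grip_width: 36.6
```

>>> move_arm --deltas '[0, 0, 0, 0, 0, 0, 0, 0, 0, 0, 0, 0, 0, 0, 0, 0, 0, 0, 0, 0, 0, 0, 0, 0, 0, 0, 0, 0, 0, 0, 0, 0, 0, 0, 0, 0, 0, 0, 0, 0, 0, 0, 0, 0, 0, 0, 0, 0, 0, 0, 0, 0, 0, 0, 0, 0, 0, 0, 0, 0]'

```text
time_s: 47.53
eef_pos: [486.3, -313.7, 25.1]
eef_rot: [-180.0, -0.0, 77.7]
wrist_force: [-2.8, 1.3, 6.0]
grip_width: 36.2
```

>>> move_arm --deltas '[0, 0, 0, 0, 0, 0, 0, 0, 0, 0, 0, 0, 0, 0, 0, 0, 0, 0, 0, 0, 0, 0, 0, 0, 0, 0, 0, 0, 0, 0, 0, 0, 0, 0, 0, 0, 0, 0, 0, 0, 0, 0, 0, 0, 0, 0, 0, 0, 0, 0, 0, 0, 0, 0, 0, 0, 0, 0, 0, 0]' --claw -0.7

```text
time_s: 48.37
eef_pos: [486.8, -313.9, 24.8]
eef_rot: [180.0, 0.0, 77.7]
wrist_force: [0.5, 0.5, -0.2]
grip_width: 72.7
```

>>> move_arm --deltas '[0, 0, 4, 0, 0, 0, 0, 0, 12, 0, 0, 0, 0, 0, 20, 0, 0, 0, 0, 0, 20, 0, 0, 0, 0, 0, 20, 0, 0, 0, 0, 0, 20, 0, 0, 0, 0, 0, 20, 0, 0, 0, 0, 0, 12, 0, 0, 0, 0, 0, 4, 0, 0, 0, 0, 0, 0, 0, 0, 0]'

```text
time_s: 49.2
eef_pos: [487.3, -314.2, 158.5]
eef_rot: [179.8, 0.0, 77.7]
wrist_force: [-0.4, 0.1, -0.5]
grip_width: 72.4
```

>>> move_arm --deltas '[0, 0, 0, 0, 0, 0, 0, 0, 0, 0, 0, 0, 0, 0, 0, 0, 0, 0, 0, 0, 0, 0, 0, 0, 0, 0, 0, 0, 0, 0, 0, 0, 0, 0, 0, 0, 0, 0, 0, 0, 0, 0, 0, 0, 0, 0, 0, 0, 0, 0, 0, 0, 0, 0, 0, 0, 0, 0, 0, 0]'

```text
time_s: 50.03
eef_pos: [486.8, -313.9, 156.8]
eef_rot: [180.0, 0.0, 77.7]
wrist_force: [0.0, -0.4, 0.0]
grip_width: 72.7
```

Run:
```python
from h import *
f=wrist(); im=f["image"].copy()
P=[501.5,-246.5,-102.26]
for s in(-115,-69,-23,23,69):
    q=circ(P,s,0,40)[0]; fitrow(f,[q[0],q[1],0],[(0,19.5,40)]); print("  exp",np.round(q[:2],1))
    cv2.polylines(im,[proj(f,circ(P,s,19.5,40)).astype(np.int32)],True,(0,0,255))
s=imaging.grab_frame("side")["image"]
cv2.imwrite("pics/e10.png",np.hstack([im[:480,150:500],cv2.resize(s[170:250,310:420],(440,320)).copy() if 0 else np.pad(cv2.resize(s[170:330,180:420],(440,293)),((0,187),(0,0),(0,0)))]))
```

```text
t 50.0333 pos [ 486.8 -313.9  156.8] rot [180.    0.   77.7] q [ 20.  30.  11. 115.  -9.  35.  25.] F [ 0.  -0.4  0. ] w 72.7
fit [ 5.3692e+02 -1.4854e+02  4.7000e-01] cost 3.31
  exp [ 525.9 -134.1]
fit [ 516.53 -178.84   -0.71] cost 0.24
  exp [ 516.2 -179.1]
fit [ 506.25 -223.42    0.65] cost 0.22
  exp [ 506.4 -224. ]
fit [ 4.9575e+02 -2.6822e+02  4.2000e-01] cost 0.27
  exp [ 496.6 -269. ]
fit [ 486.19 -313.59    1.12] cost 0.31
  exp [ 486.8 -313.9]
```

View pics/e10.png

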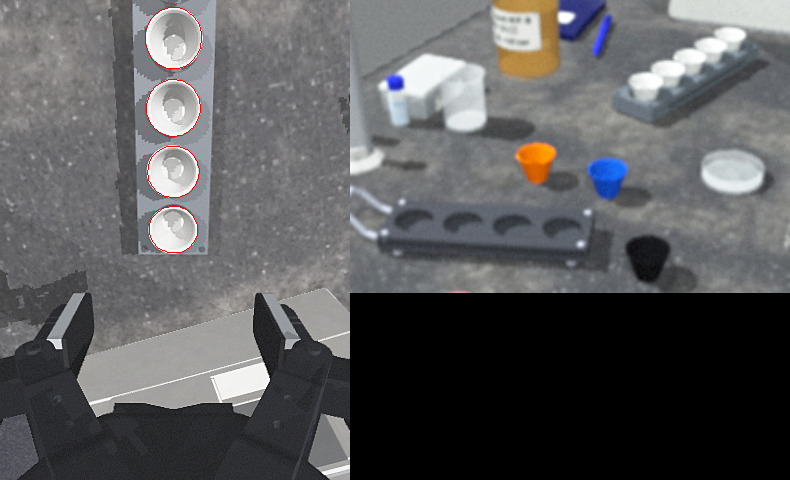

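All four crucibles are on their seated circles. The side view shows an empty tray and five level crucibles in the block, with the beaker, dish and look-alikes undisturbed. The gripper is clear, so I hand in.

```bash
python3 -c "
from bench import ctrl
print(ctrl.hand_in())"
```

```text
the job is handed in; nothing more can be done
None
```

All four crucibles are on the cooling block in their tray order, with crucible 1 in the well next to the blank. I handed the job in at about 50 s with the gripper open and clear.

- **Seating:** each crucible was lowered until it touched the well floor. In the last wrist picture all four rims lie within about 1.1 mm of where a fully seated rim should be.
- **Overall view:** the last side picture shows the tray empty and five level crucibles in the block. The beaker, dish and coloured look-alikes look undisturbed.
- **Forces:** nothing slipped or tipped, and the highest force reading was about 10 N.

Three readings disagreed or failed:
- **Finger opening:** it read about 36 mm on the 39 mm rims, though every hold stayed level and steady.
- **Block position:** the first top-camera estimate was about 3 mm off the wrist camera's. I used the wrist camera, and the placings bore it out.
- **Blank:** the last wrist fit of it failed because it was outside that picture. Earlier close views and the last side view show it in its well.

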